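# Nudge a drill-jig plate onto its locating pins

### The arm

A 6-joint arm with a two-finger parallel gripper is mounted at the origin on the work surface. World frame = base frame: x ahead of the robot, y to its left, z up, the work surface at z = 0. Lengths are in m, angles in rad, forces in N, time in s.
With the tool pointing down it reaches from about 0.35 to 0.95 m from the base axis. Payload 17.4 kg.
Tool frame: the origin (TCP) lies midway between the tips of the shut fingers; the grasp point (between the pads) lies 19 mm behind it (env.hold_point_z is the distance from the TCP to the grasp point, in m); z points along the fingers, y is the direction in which the jaws open and shut (so a half turn about z gives the same grasp; the last joint's range is limited). The gripper opens to 93 mm and grips with 3 to 60 N. Pads are 15 mm wide; open, the fingers measure 128 mm over their backs; the gripper's body (75 mm by 188 mm) begins 65 mm behind the grasp point.
Start: joints at [-1.324, 0.116, 1.442, -0, 1.584, -0.038], TCP at [0.19, -0.648, 0.219] pointing down, gripper open.
Joint ranges: [-2.83, 2.83], [-0.83, 2.19], [0.07, 2.5], [-1.14, 4.28], [0.01, 3], [-2.97, 2.97]. Speed limits (rad/s): [1.89, 1.89, 2.22, 3.14, 3.14, 3.14].

### API

Orientations are given as a unit quaternion [w, x, y, z].
In Python, from cell import env, eyes, job gives the robot as it stands.
- The arm moves only by the tool servo_tool, never from a script. Its argument "deltas" is a list of rows, each a list of 6 numbers: the shift along the tool's x, y, z in m, then the turn, a rotation vector about the tool's x, y, z in degrees. In form: [[dx, dy, dz, ax, ay, az], ...]. A call has 1 to 10 rows; each row is the pose to reach, as a shift and turn from the pose commanded when the call began, along the tool's axes at that moment; what a row does not reach only later rows make up. A row lasts 1/10 s, in which the tool goes at most 50 mm and 8.59 degrees, less where a joint would pass 70% of its speed; a pose out of reach is approached as far as the arm can. A call with a gripper value outside its range is refused whole. "gripper" is the finger opening in m, from 0 to 0.093, set as the call begins (left out, the last holds). The fingers move at their own pace and stop on an object; "newtons" is the grip in N (left out, the last holds). Time passes only in rows, so rows that repeat a pose let the fingers close. It gives the time, the measured TCP pose, the force and the opening at its end, in the units of the state.
- env.get_obs(): the state, without advancing time (a new reading comes with each control period).
- eyes.read_camera(name): name is "scene" or "top" or "wrist"; returns (picture, depth): 480x640x3 uint8, blue, green, red; 480x640 float32, m along the optical axis (not along the pixel's ray), 0 where there is no reading.
- eyes.calibration(name): a dict with "fovy" (degrees; the focal length in pixels is half the picture's height over the tangent of half this angle, whatever the lens; pixels are square), "cx", "cy" (the principal point, pixels), "k1" (the pictures are not rectified: a ray, as slopes to the right and down, at radius r is drawn at 1 + k1 r^2 times it, then the intrinsics apply), "rvec" (rotation vector, rad) and "tvec" (3), from world to camera coordinates, as OpenCV has them. Camera axes: x right, y down, z forward; pixel columns grow to the right and rows downward; lengths in m; the calibration is good to about 2 mm. A picture is of the moment at which its call begins: read the wrist's pose just before it. calibration takes no time and is no camera call; for the wrist camera it gives the pose at the moment of the call.
- job.close_job(): hands the job in, once; it reports no verdict.
Trained networks look in the newest picture that a camera, given by its name, has taken for a name from the list of things; names that differ only in an ending like _2 or _b are one class to them, and where a whole thing is asked for, a point or a joint stands for the part that bears it (a point fixed in the world has none). Each returns a list of dicts, best first, with "conf" (0 to 1); they miss things now and then, are a little off and sometimes report something else, mostly with a low value. They report only what shows in the picture. A call takes as long as a camera call. They do not tell look-alikes from the thing itself.
- eyes.find_in(thing, camera): "pixel" ([column, row] in pixels, amid what is visible of it).
- eyes.trace(thing, camera): "mask" (480x640 bool, what is visible of it) and "pixel" ([column, row] in pixels, amid what is visible of it).
The state is a dict: "clock": time; "joint_pos": joint angles; "qd": joint speeds; "tau": joint torques, N m; "position": TCP position; "tcp_rot": TCP orientation; "contact_force": force on the tool from outside, world axes, zero at the start; "torque": the same for the moment, N m; "finger_gap": opening from 0.0 (shut) to 1.0 (fully open).
Only numpy, scipy, OpenCV 4.12 (cv2) and the standard library are available. Lean on these libraries where they do the work, as an engineer would, in place of code of your own. Each camera call takes 0.05 s, during which the arm holds its last target. There are 200 camera calls.

### The job

The aluminium drill-jig plate has been left lying crooked and tilted on top of the two locating pins of the drilling fixture. Push it sideways with the fingers until both of its holes drop over the two pins and it lies flat on the bed; the fence along the fixture's far side is there to square it against. Do not pick the plate up or tip it, leave everything else on the bench where it is, and finish clear of everything.

Things in the scene. Friction and masses are not known exactly. Their poses are not given: they have to be found in the camera images.
- fixture: Drilling fixture fixed to the bench: dark steel bed 230 (x) x 300 (y) x 20 mm thick. Origin: centre of its underside, on the bench; bed surface at z +20 mm. A grey fence bar stands along its far side: face towards -x at x +80 mm, y -135 to +135 mm, top at z +50 mm. When seated, the plate's origin is at (+10, +20, +20) mm here and its axes are parallel to the fixture's.
- jig_plate: Loose aluminium plate 140 (x) x 180 (y) x 8 mm, 0.4 to 0.7 kg, with two holes; three small flush drill bushings in a row at y -40 mm are not for the pins. Origin: centre of the underside. At the start it is 20 to 50 mm short of its place in the fixture's y, 12 to 24 mm off in x, turned up to 0.1 rad; its -y edge rests on the bed, its +y part is propped on the pin tops (tilt about 0.07 rad).
- hole_near (a point): Centre, at the plate's underside, of the plain round 14 mm through-hole at (-32, +25) mm in the plate. With the plate's +x edge flat against the fence both holes are in line with the pins; pushed on its -y edge (2 to 6 N) the plate then slides in the fixture's +y, drops flat when the holes come over the pins, and the pins stop it.
- hole_far (a point): Centre, at the plate's underside, of the other 14 mm through-hole, at (+32, +25) mm in the plate.
- pin_near (a point): Centre of the top of the steel pin at (-22, +45) mm on the fixture, the one farther from the fence; it belongs in hole_near. Both pins are 10 mm in diameter and stand 10 mm above the bed; the top 2.5 mm is a cone narrowing to 6 mm.
- pin_far (a point): Centre of the top of the like pin at (+42, +45) mm, nearer to the fence; it belongs in hole_far.
- spare_pin: Bystander: loose upright steel pin, 14 mm in diameter, 45 mm high, standing on the +y end of the fixture's bed. Origin: centre of its foot.
- bushing: Bystander: loose brass ring, 24 mm outside, 16 mm high, lying on the +y end of the fixture's bed. Origin: centre of its underside.
- vee_block: Bystander: black vee block 50 x 70 x 47 mm high on the bench, just off the +y end of the fixture. Origin: centre of its underside.
- screwdriver: Bystander: red-handled screwdriver, 200 mm long, lying on the bench on the right. Origin: on its axis, at the underside.
- screw_jar: Bystander: white plastic jar 60 mm in diameter, 75 mm high, on the bench on the left. Origin: centre of its underside.
- hammer: Bystander: hammer with a wooden handle, 280 mm long, lying on the bench on the right. Origin: on its handle's line, at the underside.
- wood_offcut: Bystander: block of pale wood 100 x 60 x 30 mm on the bench on the left. Origin: centre of its underside.
Things that resemble listed ones, but are neither listed nor needed, are in the scene too. Several things have the shape of the jig_plate; the one meant has the colours described above.

How it is judged:
By the outcome, as a careful person would: the job done as asked, in the order asked, and still so for the second after the job is handed in, with the robot touching nothing.
It also fails if it takes over 42 s, if anything falls off the work surface, if the arm or the gripper's body presses on something with over 40 N, if the wrist force passes 120 N, or if a joint passes its speed limit or range.

## Working session

There is one attempt and no reset: what is moved stays moved. The work goes in short steps, Python scripts to look and compute and a tool call to move; the robot and the scene stay as the last step left them, time stands still between calls to the robot, and variables do not carry over. Pictures are saved under pics/ and viewed, about 8 in all and at most 12, crops included, and the job is handed in when it is done.

Besides the shell and the picture viewer there is one more tool, called after "Emit:" as name(argument=value, ...) on one line, values as JSON. servo_tool: Moves the arm, as the interface text tells. Its arguments: {"type":"object","properties":{"deltas":{"type":"array"},"gripper":{"type":"number"},"newtons":{"type":"number"}},"required":["deltas"]}

```bash
mkdir -p pics; cat > h.py <<'E'
import numpy as np, cv2
from cell import env, eyes, job
def K(c):
    f=240/np.tan(np.radians(c["fovy"])/2); return f
def unproj(c,uv,depth=None,z=None):
    """pixel -> world, by depth or at world height z"""
    f=K(c); uv=np.atleast_2d(np.array(uv,float)); d=(uv-[c["cx"],c["cy"]])/f
    u=d.copy()
    for _ in range(20): u=d/(1+c["k1"]*(u**2).sum(1,keepdims=True))
    r=np.c_[u,np.ones(len(u))]; R=cv2.Rodrigues(np.array(c["rvec"],float))[0]; t=np.array(c["tvec"],float).ravel()
    if depth is not None: return (r*np.atleast_1d(depth)[:,None]-t)@R
    o=-R.T@t; w=r@R; return o+w*((z-o[2])/w[:,2])[:,None]
def proj(c,P):
    R=cv2.Rodrigues(np.array(c["rvec"],float))[0]; q=np.atleast_2d(P)@R.T+np.array(c["tvec"],float).ravel()
    u=q[:,:2]/q[:,2:]; u=u*(1+c["k1"]*(u**2).sum(1,keepdims=True)); return u*K(c)+[c["cx"],c["cy"]]
E
python3 - <<'E'
from h import *
o=env.get_obs(); print({k:np.round(v,3) for k,v in o.items() if k in("clock","position","tcp_rot","contact_force")})
for n in("top","scene"):
    c=eyes.calibration(n); im,d=eyes.read_camera(n); cv2.imwrite(f"pics/{n}0.png",im); np.savez(f"{n}0.npz",im=im,d=d)
    print(n,c)
    for t in("fixture","jig_plate","hole_near","hole_far","pin_near","pin_far","spare_pin","bushing","vee_block"):
        for r in eyes.find_in(t,n)[:3]:
            u,v=map(int,r["pixel"]); z=d[v,u]
            print(t,np.round(r["pixel"],1),round(r["conf"],2),np.round(unproj(c,r["pixel"],z),3)[0])
E
```

```text
{'clock': np.float64(0.0), 'position': array([ 0.19 , -0.648,  0.218]), 'tcp_rot': array([-0.001,  0.99 ,  0.142, -0.   ]), 'contact_force': array([-0.978,  0.212, -0.628])}
top {'fovy': 45.55921397303504, 'cx': 322.9243836512816, 'cy': 244.56861193595807, 'k1': -0.048976019075405046, 'rvec': array([ 2.18242866, -2.19666533,  0.12089642]), 'tvec': array([-0.00720397,  0.46609815,  1.33514375])}
fixture [313.  215.3] 0.6 [0.536 0.013 0.02 ]
fixture [476.7 302.9] 0.22 [ 0.325 -0.372  0.028]
jig_plate [214.2 315. ] 0.8 [0.302 0.248 0.009]
jig_plate [404.4 312.7] 0.73 [ 0.303 -0.204  0.006]
jig_plate [318.9 198.8] 0.58 [ 0.573 -0.001  0.034]
hole_near [210.1 319.1] 0.85 [0.292 0.257 0.007]
hole_near [323.1 201.4] 0.67 [ 0.568 -0.011  0.031]
hole_near [399.4 315.9] 0.63 [ 0.296 -0.191  0.007]
hole_far [318.2 199.9] 0.88 [0.57  0.001 0.038]
hole_far [213.5 314.4] 0.85 [0.303 0.249 0.01 ]
hole_far [398.5 313.2] 0.58 [ 0.302 -0.189  0.008]
pin_near [309.2 212.4] 0.63 [0.541 0.022 0.035]
pin_far [311.1 213.2] 0.95 [0.541 0.017 0.022]
spare_pin [265.2 231.8] 0.41 [0.492 0.123 0.066]
bushing [1
[... 343 characters left out ...]
  1.41088557])}
fixture [284.2 269.2] 0.77 [0.593 0.022 0.022]
jig_plate [291.2 258. ] 0.97 [0.571 0.013 0.037]
jig_plate [459.4 301.2] 0.83 [0.301 0.261 0.01 ]
jig_plate [350.8 180. ] 0.73 [ 0.306 -0.18   0.005]
hole_near [462.4 302.4] 0.97 [0.295 0.265 0.008]
hole_near [353.1 181.1] 0.96 [ 0.303 -0.174  0.005]
hole_near [287.3 257.4] 0.68 [0.577 0.006 0.036]
hole_far [462.2 304.2] 0.74 [0.299 0.268 0.008]
hole_far [349.3 175.1] 0.7 [ 0.3   -0.197  0.007]
hole_far [287.5 256.8] 0.66 [0.575 0.003 0.033]
pin_near [282.8 268.7] 0.98 [0.594 0.017 0.018]
pin_far [286.6 270.8] 0.9 [0.595 0.04  0.037]
spare_pin [349.3 278.8] 0.58 [0.497 0.133 0.056]
vee_block [347.9 320. ] 0.88 [0.537 0.2   0.022]
```

View pics/top0.png

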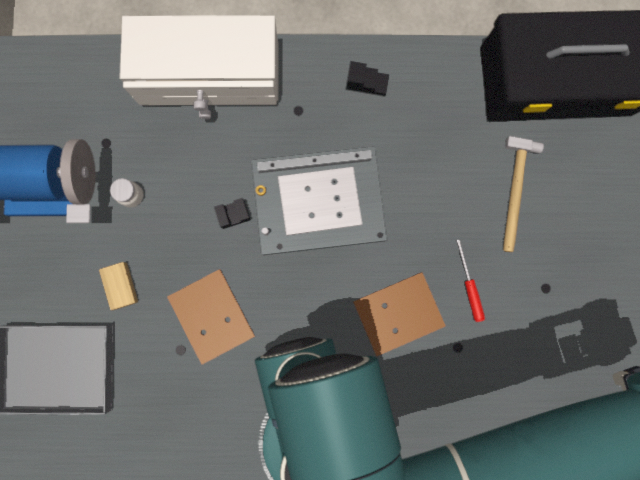

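View pics/scene0.png

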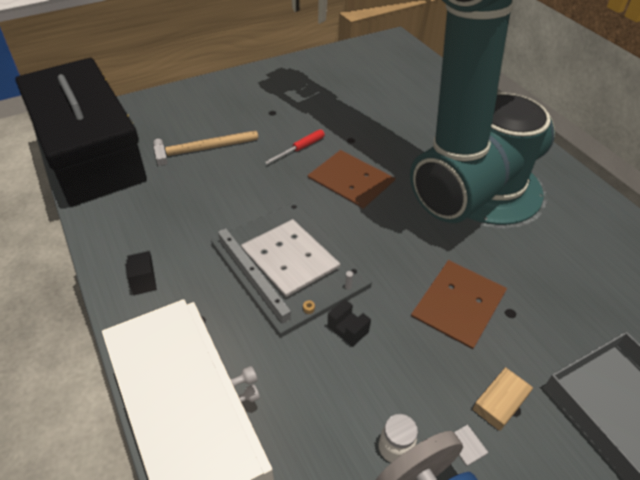

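Three plate shapes are visible in top: brown ones at (211,315) and (402,312), and a silver-white one at (319,199) on the dark bed with grey fence. The silver one is the aluminium plate: right colour, on the fixture, with three bushings on its −y side. Next I'll measure the fixture and plate and confirm this in a crop.

```bash
cat >> h.py <<'E'
def rect(P,px=0.0005):
    """min-area rectangle of XY points (robust via raster + open)"""
    o=P.min(0)-.01; q=((P-o)/px).astype(int); m=np.zeros((q[:,1].max()+20,q[:,0].max()+20),np.uint8); m[q[:,1],q[:,0]]=255
    m=cv2.morphologyEx(m,cv2.MORPH_CLOSE,np.ones((11,11))); m=cv2.morphologyEx(m,cv2.MORPH_OPEN,np.ones((31,31)))
    n,l,s,_=cv2.connectedComponentsWithStats(m); k=1+s[1:,4].argmax(); cs,_=cv2.findContours((l==k).astype(np.uint8),0,1)
    r=cv2.minAreaRect(max(cs,key=cv2.contourArea)); return np.array(r[0])*px+o,np.array(r[1])*px,r[2]
E
python3 - <<'E'
from h import *
for n in("top","scene"):
    c=eyes.calibration(n); Z=np.load(n+"0.npz"); im,d=Z["im"],Z["d"]
    v,u=np.mgrid[0:480,0:640]; W=unproj(c,np.c_[u.ravel(),v.ravel()],d.ravel()).reshape(480,640,3)
    roi=(abs(W[...,0]-.57)<.17)&(abs(W[...,1])<.2)&(d>0)
    print(n,"bench z",np.median(W[roi&(W[...,2]<.01)][:,2]))
    b=roi&(W[...,2]>.012)&(W[...,2]<.06); print("bed",rect(W[b][:,:2]))
    # plate: bright
    g=im.min(2); x0,y0=(250,145) if n=="top" else (205,205); 
    pl=b&(g>150)&(W[...,2]<.055); print("plate",rect(W[pl][:,:2]))
    P=W[pl]; A=np.c_[P[:,:2],np.ones(len(P))]; k=np.linalg.lstsq(A,P[:,2],rcond=None)[0]; print("plane",k, 'z at .6,0',k@[.57,0,1])
    f=b&(W[...,2]>.042); print("fence?",rect(W[f][:,:2]) if f.sum()>50 else f.sum())
    cr=cv2.resize(im[y0:y0+115,x0:x0+145 if n=="top" else x0+170],None,fx=4.5,fy=4.5,interpolation=cv2.INTER_CUBIC); cv2.imwrite(f"pics/{n}c.png",cr)
E
```

```text
top bench z 0.00022668756120315298
bed (array([ 5.66343419e-01, -2.04873844e-04]), array([0.2165143 , 0.29966019]), 6.009006023406982)
plate (array([ 0.57054227, -0.0038502 ]), array([0.14117334, 0.18357896]), 8.29714584350586)
plane [ 0.06386733  0.06090413 -0.00062439] z at .6,0 0.03577998718656202
fence? (array([0.66278162, 0.00887851]), array([0.02088049, 0.26619077]), 6.115503787994385)
scene bench z 0.0011029817764615893
bed (array([0.57356578, 0.00269483]), array([0.23010568, 0.29960516]), 6.458815574645996)
plate (array([ 0.5694273 , -0.00166462]), array([0.13956029, 0.18007352]), 8.343891143798828)
plane [0.00798705 0.0820839  0.03096944] z at .6,0 0.03552206030639761
fence? (array([0.66058635, 0.03230687]), array([0.02130013, 0.22711557]), 5.906141757965088)
```

View pics/topc.png

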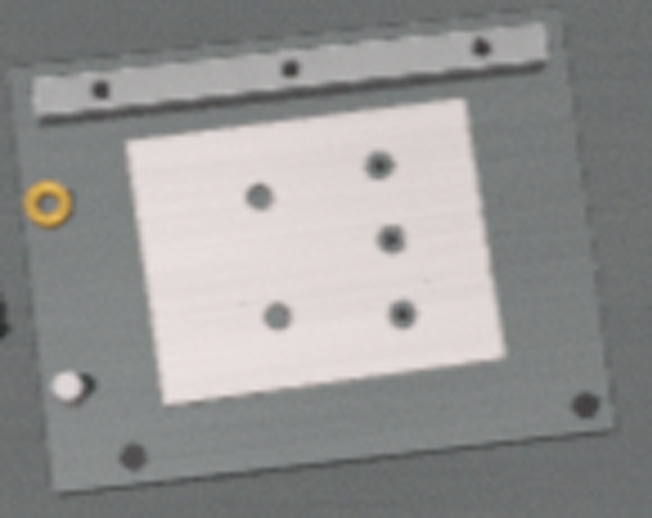

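The crop shows a silver plate at image centre under the grey fence: two plain holes at left (+y), three bushings at right (−y). That confirms it is the jig_plate.

Measured poses:
- **Fixture:** about (0.573, 0.0005), yaw 6.15°. Bed size, fence and both cameras agree.
- **Plate:** about (−3, −3) mm in the fixture and +2.2°, so it has to go about +13 mm in x, then +23 mm in y.

Plan: push the −x edge onto the fence with both open fingers, then push the −y edge.

Emit:
servo_tool(deltas=[[0.022,-0.027,0,0,0,0],[0.05,-0.06,0,0,0,0],[0.08,-0.097,0,0,0,0],[0.11,-0.134,0,0,0,0],[0.14,-0.17,0,0,0,0],[0.17,-0.206,0,0,0,0],[0.2,-0.242,0,0,0,0],[0.23,-0.278,0,0,0,0],[0.26,-0.315,0,0,0,0],[0.285,-0.345,0,0,0,0]], gripper=0.093)

```text
clock: 2.0
position: [0.3666, -0.2345, 0.219]
tcp_rot: [0.0, 0.99, 0.142, 0.0]
contact_force: [0.2, -0.6, -0.2]
finger_gap: 1.001
```

Emit:
servo_tool(deltas=[[0.03,-0.035,0,0,0,2],[0.06,-0.073,0,0,0,4],[0.09,-0.11,0,0,0,6],[0.12,-0.147,0.01,0,0,8],[0.145,-0.177,0.03,0,0,10],[0.157,-0.19,0.06,0,0,10.1],[0.157,-0.19,0.08,0,0,10.1],[0.157,-0.19,0.08,0,0,10.1]])

```text
clock: 2.8
position: [0.4624, -0.0095, 0.136]
tcp_rot: [-0.0, 0.998, 0.055, -0.002]
contact_force: [0.3, -0.4, 1.2]
finger_gap: 1.001
```

```bash
cat >> h.py <<'E'
from scipy.spatial.transform import Rotation as Ro
F=np.array([.573,.0005]); YAW=np.radians(6.15)
def state():
    o=env.get_obs(); q=o["tcp_rot"]; R=Ro.from_quat([*q[1:],q[0]]).as_matrix(); c,s=np.cos(YAW),np.sin(YAW)
    Fi=np.array([[c,s],[-s,c]]); p=o["position"]
    print("t",round(float(o["clock"]),2),"fix xy mm",np.round(Fi@(p[:2]-F)*1000,1),"z",round(p[2]*1000,1),"toolx yaw rel",round(np.degrees(np.arctan2(R[1,0],R[0,0])-YAW),2),"tilt",np.round(R[:,2],3),"force fix",np.round(Fi@o["contact_force"][:2],1),round(float(o["contact_force"][2]),1))
E
python3 -c "
from h import *
state()"
```

```text
t 2.8 fix xy mm [-111.     1.9] z 136.0 toolx yaw rel 0.14 tilt [-0.004  0.    -1.   ] force fix [ 0.3 -0.4] 1.2
```

Emit:
servo_tool(deltas=[[0,0,0.03,0,0,0],[0,0,0.065,0,0,0],[0,0,0.09,0,0,0],[0,0,0.105,0,0,0],[0,0,0.111,0,0,0],[0,0,0.111,0,0,0]])

```text
clock: 3.4
position: [0.4638, -0.0104, 0.0282]
tcp_rot: [0.0, 0.999, 0.054, 0.0]
contact_force: [0.2, 0.3, 0.5]
finger_gap: 1.006
```

Emit:
servo_tool(deltas=[[0.006,0,0,0,0,0],[0.012,0,0,0,0,0],[0.018,0,0,0,0,0],[0.022,0,0,0,0,0],[0.025,0,0,0,0,0],[0.025,0,0,0,0,0]])

```text
clock: 4.0
position: [0.4887, -0.0074, 0.0276]
tcp_rot: [-0.0, 0.999, 0.054, -0.0]
contact_force: [-0.5, -0.2, 0.1]
finger_gap: 0.999
```

```bash
python3 -c "
from h import *
state()
im,d=eyes.read_camera('wrist'); cv2.imwrite('pics/w1.png',im)"
```

```text
t 4.0 fix xy mm [-84.7   1.2] z 27.6 toolx yaw rel 0.07 tilt [-0.  0. -1.] force fix [-0.5 -0.1] 0.1
```

View pics/w1.png

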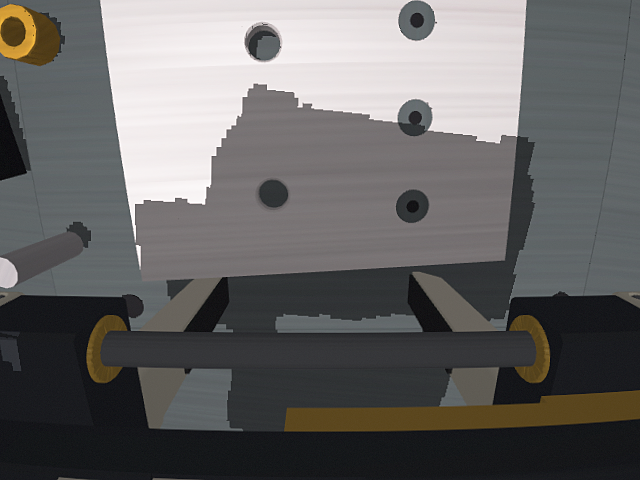

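The wrist view shows both finger tips just behind the plate's −x edge, at about (215,285) and (425,275), not yet touching. I'll lower 3 mm and push slowly.

Emit:
servo_tool(deltas=[[0,0,0.003,0,0,0],[0.002,0,0.003,0,0,0],[0.004,0,0.003,0,0,0],[0.006,0,0.003,0,0,0],[0.0075,0,0.003,0,0,0],[0.009,0,0.003,0,0,0],[0.0105,0,0.003,0,0,0],[0.0115,0,0.003,0,0,0],[0.012,0,0.003,0,0,0]])

```text
clock: 4.95
position: [0.5004, -0.0062, 0.0246]
tcp_rot: [0.0, 0.999, 0.054, -0.0]
contact_force: [-2.2, -1.3, -1.0]
finger_gap: 0.994
```

```bash
python3 -c "
from h import *
state()"
```

```text
t 4.95 fix xy mm [-72.9   1.1] z 24.6 toolx yaw rel 0.06 tilt [-0. -0. -1.] force fix [-2.3 -1. ] -1.0
```

Emit:
servo_tool(deltas=[[0.001,0,0,0,0,0],[0.002,0,0,0,0,0],[0.003,0,0,0,0,0],[0.0035,0,0,0,0,0],[0.0035,0,0,0,0,0]])

```text
clock: 5.45
position: [0.5039, -0.0058, 0.0247]
tcp_rot: [-0.0, 0.999, 0.054, 0.0]
contact_force: [-1.5, -1.2, 0.2]
finger_gap: 0.999
```

```bash
python3 -c "
from h import *
state()
im,d=eyes.read_camera('wrist'); cv2.imwrite('pics/w2.png',im)"
```

```text
t 5.45 fix xy mm [-69.4   1.2] z 24.7 toolx yaw rel 0.07 tilt [ 0.  0. -1.] force fix [-1.6 -1.1] 0.2
```

View pics/w2.png

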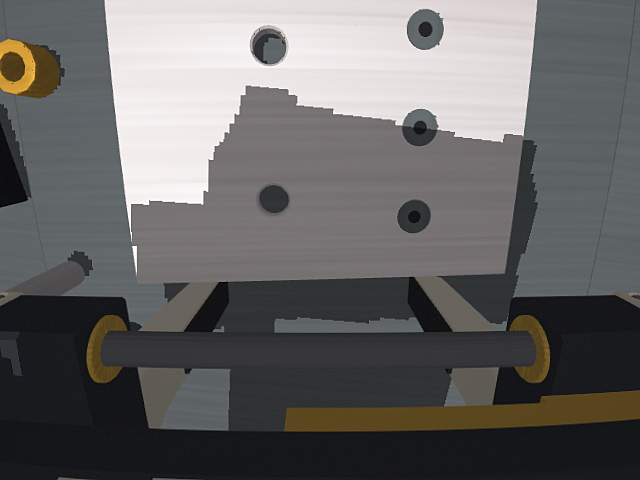

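The plate's near edge now lies along both fingers, nearly square. I'll go on in small steps until the fence answers.

Emit:
servo_tool(deltas=[[0.0005,0,0,0,0,0],[0.001,0,0,0,0,0],[0.0015,0,0,0,0,0],[0.0015,0,0,0,0,0]])

```text
clock: 5.9
position: [0.5053, -0.0056, 0.0247]
tcp_rot: [0.0, 0.999, 0.054, -0.0]
contact_force: [-2.7, 0.3, -0.2]
finger_gap: 0.998
```

Emit:
servo_tool(deltas=[[0.0005,0,0,0,0,0],[0.001,0,0,0,0,0],[0.001,0,0,0,0,0]])

```text
clock: 6.2
position: [0.5054, -0.0057, 0.0245]
tcp_rot: [0.0, 0.999, 0.054, -0.001]
contact_force: [-10.8, -1.8, 3.8]
finger_gap: 0.998
```

Emit:
servo_tool(deltas=[[-0.003,0,0,0,0,0],[-0.015,0,0,0,0,0],[-0.03,0,-0.005,0,0,0],[-0.03,0,-0.04,0,0,0],[-0.03,0,-0.08,0,0,0],[-0.03,0,-0.09,0,0,0],[-0.03,0,-0.09,0,0,0]])

```text
clock: 6.9
position: [0.4769, -0.0089, 0.1164]
tcp_rot: [0.0, 0.999, 0.054, 0.002]
contact_force: [-0.3, 0.5, -0.8]
finger_gap: 0.998
```

```bash
python3 - <<'E'
from h import *
state(); print(np.round(env.get_obs()["joint_pos"],2))
c,s=np.cos(YAW),np.sin(YAW)
for n in("top","scene"):
    c_=eyes.calibration(n); im,d=eyes.read_camera(n)
    v,u=np.mgrid[0:480,0:640]; W=unproj(c_,np.c_[u.ravel(),v.ravel()],d.ravel()).reshape(480,640,3)
    pl=(abs(W[...,0]-.57)<.17)&(abs(W[...,1])<.2)&(im.min(2)>80)&(W[...,2]>.018)&(W[...,2]<.041)&(im.min(2)>150)
    r=rect(W[pl][:,:2]); print(n,r,np.array([[c,s],[-s,c]])@(r[0]-F)*1000)
E
```

```text
t 6.9 fix xy mm [-96.5   1. ] z 116.4 toolx yaw rel 0.07 tilt [ 0.004 -0.    -1.   ] force fix [-0.2  0.5] -0.8
[-0.07 -0.29  1.98  0.    1.44  1.39]
top (array([ 6.27232495e-01, -2.59523330e-04]), array([0.181 , 0.0655]), 90.0) [53.83900851 -6.56517444]
scene (array([ 0.60654335, -0.00986941]), array([0.08425182, 0.16014677]), 3.012787342071533) [ 32.23941053 -13.9032877 ]
```

Emit:
servo_tool(deltas=[[0.003,0.015,0,0,0,-5],[0.01,0.035,0,0,0,-13],[0.025,0.055,0,0,0,-21],[0.04,0.075,0,0,0,-29],[0.055,0.095,0,0,0,-37],[0.07,0.11,0,0,0,-45],[0.085,0.12,0,0,0,-53],[0.097,0.128,0,0,0,-61],[0.104,0.131,0,0,0,-69],[0.1065,0.131,0,0,0,-77]], gripper=0.07)

```text
clock: 8.0
position: [0.5962, -0.1276, 0.1121]
tcp_rot: [-0.001, 0.746, 0.666, -0.001]
contact_force: [0.1, -0.2, 0.3]
finger_gap: 0.751
```

Emit:
servo_tool(deltas=[[0,0,0,0,0,-7],[0,0,0,0,0,-13],[0,0,0,0,0,-13]])

```text
clock: 8.3
position: [0.5958, -0.1273, 0.1126]
tcp_rot: [-0.001, 0.667, 0.745, -0.001]
contact_force: [-0.3, -0.4, 0.9]
finger_gap: 0.752
```

```bash
python3 - <<'E'
from h import *
state(); im,d=eyes.read_camera('wrist'); cv2.imwrite('pics/w3.png',im)
c,s=np.cos(YAW),np.sin(YAW)
c_=eyes.calibration('wrist'); 
v,u=np.mgrid[0:480,0:640]; W=unproj(c_,np.c_[u.ravel(),v.ravel()],d.ravel()).reshape(480,640,3)
pl=(abs(W[...,0]-.57)<.17)&(abs(W[...,1])<.2)&(im.min(2)>100)&(W[...,2]>.018)&(W[...,2]<.043)
r=rect(W[pl][:,:2]); print(r,np.array([[c,s],[-s,c]])@(r[0]-F)*1000)
E
```

```text
t 8.3 fix xy mm [   8.9 -129.5] z 112.6 toolx yaw rel 90.17 tilt [-0.003  0.001 -1.   ] force fix [-0.4 -0.4] 0.9
(array([ 0.58321241, -0.03102644]), array([0.15030086, 0.12876862]), 6.0677103996276855) [  6.77614954 -32.43907179]
```

View pics/w3.png

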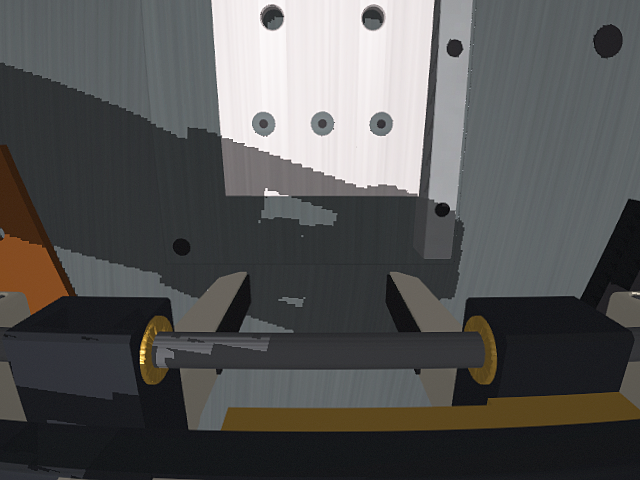

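The wrist view shows the plate's +x edge parallel to and against the fence at column ~430, and the −y edge at row ~195, ahead of the fingers and square to them. Lower behind the −y edge.

Emit:
servo_tool(deltas=[[0,0,0.03,0,0,0],[0,0,0.06,0,0,0],[0,0,0.08,0,0,0],[0,0,0.088,0,0,0],[0.002,0,0.088,0,0,0],[0.007,0,0.088,0,0,0],[0.013,0,0.088,0,0,0],[0.018,0,0.088,0,0,0],[0.021,0,0.088,0,0,0],[0.021,0,0.088,0,0,0]])

```text
clock: 9.35
position: [0.5944, -0.1061, 0.027]
tcp_rot: [0.0, 0.668, 0.745, 0.0]
contact_force: [-0.5, 0.6, -0.7]
finger_gap: 0.752
```

Emit:
servo_tool(deltas=[[0.002,0,0,0,0,0],[0.004,0,0,0,0,0],[0.006,0,0,0,0,0],[0.008,0,0,0,0,0],[0.01,0,0,0,0,0],[0.012,0,0,0,0,0],[0.012,0,0,0,0,0]])

```text
clock: 10.05
position: [0.5929, -0.0944, 0.0267]
tcp_rot: [-0.0, 0.668, 0.744, 0.0]
contact_force: [0.9, -2.0, -0.4]
finger_gap: 0.754
```

```bash
python3 -c "
from h import *
state()"
```

```text
t 10.05 fix xy mm [  9.6 -96.5] z 26.7 toolx yaw rel 90.07 tilt [ 0.  0. -1.] force fix [ 0.7 -2.1] -0.4
```

The tip is rather high, at 26.7 mm against a plate top of 28 mm. Back off, lower 3 mm, then push on.

Emit:
servo_tool(deltas=[[-0.002,0,0,0,0,0],[-0.003,0,0.0015,0,0,0],[-0.003,0,0.003,0,0,0],[-0.001,0,0.003,0,0,0],[0.001,0,0.003,0,0,0],[0.003,0,0.003,0,0,0],[0.005,0,0.003,0,0,0],[0.007,0,0.003,0,0,0],[0.009,0,0.003,0,0,0],[0.009,0,0.003,0,0,0]])

```text
clock: 11.05
position: [0.592, -0.0853, 0.0237]
tcp_rot: [-0.0, 0.668, 0.744, 0.0]
contact_force: [0.5, 0.2, 0.3]
finger_gap: 0.752
```

Emit:
servo_tool(deltas=[[0.001,0,0,0,0,0],[0.002,0,0,0,0,0],[0.003,0,0,0,0,0],[0.004,0,0,0,0,0],[0.004,0,0,0,0,0]])

```text
clock: 11.55
position: [0.5915, -0.0816, 0.0237]
tcp_rot: [-0.0, 0.668, 0.744, 0.0]
contact_force: [-0.3, -0.4, 0.5]
finger_gap: 0.753
```

```bash
python3 - <<'E'
from h import *
state(); im,d=eyes.read_camera('wrist'); cv2.imwrite('pics/w4.png',im)
E
```

```text
t 11.55 fix xy mm [  9.6 -83.6] z 23.7 toolx yaw rel 90.07 tilt [ 0.  0. -1.] force fix [-0.3 -0.3] 0.5
```

View pics/w4.png

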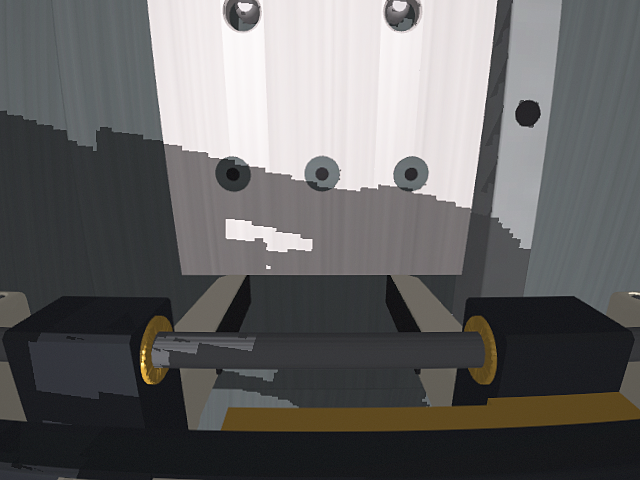

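Both pins now show through the two holes, at (242,12) and (402,12), almost in line. Push on gently.

Emit:
servo_tool(deltas=[[0.001,0,0,0,0,0],[0.002,0,0,0,0,0],[0.003,0,0,0,0,0],[0.003,0,0,0,0,0]])

```text
clock: 12.0
position: [0.5912, -0.0785, 0.0236]
tcp_rot: [-0.0, 0.668, 0.744, 0.0]
contact_force: [0.3, 0.2, 0.5]
finger_gap: 0.757
```

Emit:
servo_tool(deltas=[[0.001,0,0,0,0,0],[0.002,0,0,0,0,0],[0.002,0,0,0,0,0]])

```text
clock: 12.3
position: [0.5909, -0.0768, 0.0236]
tcp_rot: [0.0, 0.668, 0.744, -0.0]
contact_force: [-0.4, -2.1, 0.1]
finger_gap: 0.749
```

```bash
cat > look.py <<'E'
from h import *
import sys
state(); im,d=eyes.read_camera('wrist'); cv2.imwrite(f'pics/{sys.argv[1]}.png',im)
c,s=np.cos(YAW),np.sin(YAW); c_=eyes.calibration('wrist')
v,u=np.mgrid[0:480,0:640]; W=unproj(c_,np.c_[u.ravel(),v.ravel()],d.ravel()).reshape(480,640,3)
X=(W[...,:2]-F)@np.array([[c,s],[-s,c]]).T
pl=(X[...,0]>-50)&(X[...,0]<68)&(X[...,1]>-.065)&(X[...,1]<.06)&(abs(X[...,0]-.01)<.06)&(im.min(2)>60)&(W[...,2]>.015)&(W[...,2]<.045)
A=np.c_[X[pl],np.ones(pl.sum())]; k=np.linalg.lstsq(A,W[pl][:,2],rcond=None)[0]; print("plate slopes x,y",k[:2],"z centre mm",k@[.01,.02,1]*1000, pl.sum())
bd=(X[...,0]>-.11)&(X[...,0]<-.075)&(abs(X[...,1])<.06)&(d>0); print("bed z",np.median(W[bd][:,2])*1000 if bd.sum() else None)
E
python3 look.py w5
```

```text
t 12.3 fix xy mm [  9.5 -78.8] z 23.6 toolx yaw rel 90.07 tilt [-0. -0. -1.] force fix [-0.6 -2. ] 0.1
plate slopes x,y [ 0.00061054 -0.00077989] z centre mm 28.97619359651786 69345
bed z 20.992503830181377
```

The plate now reads flat (slopes under 0.001) and its top is 8 mm above the bed, so it has dropped. I'll withdraw up and clear, then verify.

Emit:
servo_tool(deltas=[[-0.004,0,0,0,0,0],[-0.015,0,0,0,0,0],[-0.03,0,0,0,0,0],[-0.035,0,-0.03,0,0,0],[-0.035,0,-0.07,0,0,0],[-0.035,0,-0.11,0,0,0],[-0.06,0,-0.15,0,0,0],[-0.1,0,-0.18,0,0,0],[-0.14,0,-0.18,0,0,0],[-0.14,0,-0.18,0,0,0]])

```text
clock: 13.35
position: [0.6062, -0.221, 0.2044]
tcp_rot: [0.001, 0.669, 0.743, -0.0]
contact_force: [0.5, -0.5, -0.6]
finger_gap: 0.754
```

Emit:
servo_tool(deltas=[[-0.04,0,0,0,0,0],[-0.08,0,0,0,0,0],[-0.12,0,0,0,0,0],[-0.16,0,0,0,0,0],[-0.2,0,0,0,0,0],[-0.2,0,0,0,0,0]])

```text
clock: 13.95
position: [0.6268, -0.4195, 0.2019]
tcp_rot: [-0.001, 0.669, 0.743, -0.0]
contact_force: [0.4, 0.9, -0.9]
finger_gap: 0.757
```

```bash
python3 - <<'E'
from h import *
state(); c,s=np.cos(YAW),np.sin(YAW); ims=[]
for n in("top","scene"):
    c_=eyes.calibration(n); im,d=eyes.read_camera(n)
    v,u=np.mgrid[0:480,0:640]; W=unproj(c_,np.c_[u.ravel(),v.ravel()],d.ravel()).reshape(480,640,3)
    X=(W[...,:2]-F)@np.array([[c,s],[-s,c]]).T
    pl=(abs(X[...,0])<.115)&(X[...,0]<.084)&(abs(X[...,1])<.125)&(im.min(2)>130)&(W[...,2]>.015)&(W[...,2]<.045)
    r=rect(X[pl]); k=np.linalg.lstsq(np.c_[X[pl],np.ones(pl.sum())],W[pl][:,2],rcond=None)[0]
    print(n,r,"slopes",k[:2],"z",k@[.01,.02,1]*1000)
    x0,y0=(235,145) if n=="top" else (205,205)
    ims.append(cv2.resize(im[y0:y0+120,x0:x0+170],None,fx=4.6 if n=="top" else 4.6,fy=4.6 if n=="top" else 4.6,interpolation=cv2.INTER_CUBIC)[:, :782])
    o=np.load(n+"0.npz")["im"]; print("diff outside",n,[ (t,np.round(eyes.find_in(t,n)[0]["pixel"]) if eyes.find_in(t,n) else None) for t in("spare_pin","bushing","vee_block")])
cv2.imwrite("pics/end.png",cv2.resize(np.vstack(ims),None,fx=.54,fy=.54,interpolation=cv2.INTER_AREA))
E
```

```text
t 13.95 fix xy mm [   8.5 -423.3] z 201.9 toolx yaw rel 89.87 tilt [-0.002  0.    -1.   ] force fix [0.5 0.9] -0.9
top (array([0.00999419, 0.0191796 ]), array([0.13974011, 0.18420332]), 0.1903507113456726) slopes [ 0.01302899 -0.00152691] z 27.59329745564198
diff outside top [('spare_pin', array([309., 200.])), ('bushing', array([260., 190.])), ('vee_block', array([347., 203.]))]
scene (array([0.00526068, 0.0199084 ]), array([0.13199997, 0.17999997]), -0.0) slopes [0.01572661 0.00679247] z 29.006888549959868
diff outside scene [('spare_pin', array([349., 281.])), ('bushing', array([291., 267.])), ('vee_block', array([346., 319.]))]
```

View pics/end.png

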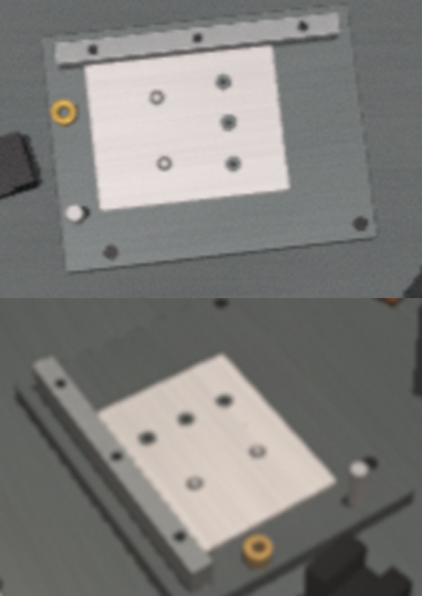

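The final crops show the plate against the fence with pins in both holes, at crop pixels (157,97) and (164,163) in the top half. Spare pin, bushing and vee block stand where they were. Handing in.

```bash
python3 -c "
from h import *
print(job.close_job())"
```

```text
the job is handed in; nothing more can be done
None
```

The jig plate is seated over both pins and lies flat on the bed, and the job is handed in at about 14 s on the robot's clock. I pushed its −x edge square onto the fence with both open fingers (11 N highest reading), then its −y edge towards +y until it dropped over the pins (about 2 N). I then lifted away; the tool finished about 0.42 m from the fixture's centre at 0.20 m height, touching nothing.

**Checks that agreed**
- Before I withdrew, the wrist camera's depth gave slopes under 0.001 and the plate's top 8 mm above the bed.
- Afterwards the top camera put the plate's centre at (+10.0, +19.2) mm in the fixture, turned 0.2°, against the nominal (+10, +20).
- In the last pictures the pins show in both holes, and the spare pin, bushing and vee block look unmoved.

**Checks that disagreed**
- The scene camera put the centre's x at 5 mm; its plate outline came out only 132 mm wide instead of 140, so I discounted it.
- Single-view slopes from the two fixed cameras were up to 0.016, which I took as depth noise.
- In the last top picture the network placed the spare pin and vee block at wrong pixels; in the scene picture it placed them within about 2 pixels of where they started.
- The bystanders off the fixture (screwdriver, hammer, jar, wood offcut) were not checked again at the end.

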